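Ease the clamp and draw the backing mandrel clear of the weld

ROBOT

A 6-joint arm with a two-finger parallel gripper is mounted at the origin on the work surface. World frame = base frame: x ahead of the robot, y to its left, z up, the work surface at z = 0. Lengths are in m, angles in rad, forces in N, time in s.
With the tool pointing down it reaches from about 0.375 to 0.9 m from the base axis. Payload 3.1 kg.
Tool frame: the origin (TCP) lies at the centre of the arm's flange, where the gripper is bolted on; the fingertips stand 182 mm ahead of it and the grasp point (between the pads) lies 164 mm ahead of it; y points along the fingers, z is the direction in which the jaws open and shut, and the axes are right-handed (so a half turn about y gives the same grasp; the last joint's range is limited). The gripper opens to 87 mm and grips with 3 to 60 N. Pads are 19 mm wide; open, the fingers measure 117 mm over their backs; the gripper's body (75 mm by 190 mm) begins 51 mm behind the grasp point.
Start: joints at [1.117, 0.527, 1.433, -0, 1.181, -0.178], TCP at [0.17, 0.601, 0.405] pointing down, gripper open.
Joint ranges: [-3.08, 3.08], [-0.75, 2.2], [0.22, 2.44], [-1.43, 4.57], [0, 2.65], [-2.85, 2.85]. Speed limits (rad/s): [2.79, 2.79, 3.14, 3.14, 3.14, 3.14].

INTERFACE

Orientations are given as a 3x3 rotation matrix whose columns are the frame's x, y, z axes.
In Python, from plant import bot, cams gives the robot as it stands. The module is installed in compiled form; this text tells all that it offers.
- The arm moves only by the tool jog_arm, never from a script. Its argument "targets" is a list of rows, each a list of 2 entries, a list of its own where there are three numbers: the shift along the tool's x, y, z scaled (see below), then the turn, a rotation vector about the tool's x, y, z scaled (see below). A call has 1 to 20 rows; each row shifts and turns the commanded pose from where the row before left it, along the tool's axes as they then stand; what a row does not reach is not made up. The controller multiplies each number of a shift by 75 mm and each number of a turn by 45 degrees. A row lasts 1/10 s, in which the tool goes at most 50 mm and 8.59 degrees, less where a joint would pass 70% of its speed; a pose out of reach is approached as far as the arm can. A call with a number of a shift or a turn outside -1 to 1 is refused whole. A call with a gripper value outside its range is refused whole. "gripper" is the gripper's target within -1 to 1 (shut at 1, half-way at 0, fully open at -1), set as the call begins (left out, the last holds). The fingers move at their own pace and stop on an object; the grip force is fixed at half the most. Time passes only in rows, so rows that do not move let the fingers close. It gives the time, the measured TCP pose, the force and the opening at its end, in the units of the state.
- bot.get_obs(): the state, without advancing time (a new reading comes with each control period).
- cams.get_image(name): name is "side" or "top" or "wrist"; returns a dict with "frame" (384x512x3 uint8, red, green, blue), "range_z" (384x512 float32, m along the optical axis (not along the pixel's ray), 0 where there is no reading), "camera_matrix" (3x3 intrinsics, pixels), "cam_to_world" (4x4, takes a point from camera to world coordinates). Camera axes: x right, y up, looking along -z (the intrinsics and any distortion apply to the point x, -y, -z); pixel columns grow to the right and rows downward; lengths in m; the calibration is good to about 2 mm. The wrist camera is an equidistant fisheye: a pixel r from the principal point sees the ray r / f radians off the axis. A picture is of the moment at which its call begins.
- bot.finish_job(): hands the job in, once; it reports no verdict.
The state is a dict: "t": time; "joints": joint angles; "joint_vel": joint speeds; "effort": joint torques, N m; "eef_pos": TCP position; "eef_rot": TCP orientation; "contact_force": force on the tool from outside, world axes, zero at the start; "torque": the same for the moment, N m; "grip_width": finger opening in m.
Only numpy, scipy, OpenCV 4.12 (cv2) and the standard library are available. Lean on these libraries where they do the work, as an engineer would, in place of code of your own. Each camera call takes 0.05 s, during which the arm holds its last target.

TASK

On the green fit-up stand, turn the numbered clamp sleeve back to 2, then draw the brass-headed mandrel straight up out of its tube by 40 mm, without forcing it sideways, so that the red band has just come fully into view and the rest stays in the tube. Finish while still holding it there, for the welder to tack the tube. Leave the other things on the bench where they are.

Things in the scene. Friction and masses are not known exactly. Their poses are not given: they have to be found in the camera images.
- stand: The fixed fit-up stand, green on a grey base plate 105 x 250 x 12 mm (x, y, z of its frame). Origin: centre of the plate's underside, on the bench; z up. Its two block tops are level, 75 mm above the bench. The steel tube with the mandrel stands on its +y side (axis at x 0, y +60 mm), the scale sleeve on its -y side (axis at x 0, y -60 mm). It may stand anywhere near the middle of the bench, turned up to about 30 degrees.
- sleeve (a joint): Angle of the clamp's scale sleeve (rad), about a vertical axis through sleeve_grip: 0 at number 0, 24 degrees (0.419 rad) a number, up to 8. It grows as the sleeve turns clockwise seen from above (tightening); to lower the number turn it anticlockwise. It clicks into rest at each number (light, under 0.15 N m to turn) and stays. At number 2 it reads 0.838. It starts at 5, 6 or 7. Numbers 4 and up clamp the mandrel, 2 and below leave it sliding freely.
- sleeve_grip (a point): On the sleeve's axis, at the height to grip its black ribbed barrel: 40 mm in diameter, 35 mm high, from 17.5 mm below to 17.5 mm above this point. Under the barrel is a bright flange with the numbers 0 to 8, 73 mm in diameter, its top 17.5 mm below this point; it turns with the barrel. Fixed to the stand, does not turn.
- index_mark (a point): Tip of the red pointer fixed beside the flange, on the stand's +x side (away from the robot): the number next to it is the one set.
- tube_mouth (a point): Centre of the upper rim of the stainless tube, 95 mm above the bench. Tube 35 mm outside, bore about 23 mm and 83 mm deep, z up along the bore.
- mandrel: Loose steel mandrel, 0.25-0.42 kg. Origin at the centre of its foot, z up. Shank 22 mm in diameter and 81 mm long (about 0.6 mm of play all round in the bore), then the shoulder, a disc 33 mm in diameter and 6 mm thick resting on the rim at first, then a round brass head 26 mm in diameter and 36 mm high (87 to 123 mm above the foot). A red band 8 mm wide on the shank ends 40 mm below the shoulder..
- shoulder (a point): On the mandrel's axis, underside of the shoulder disc (81 mm above the foot). Its height over tube_mouth is how far the mandrel is drawn: 0 when home.
- head (a point): On the mandrel's axis, inside the brass head at a good height to grip (20 mm above the shoulder disc's top, 16 mm below the head's top).
- foot (a point): Centre of the mandrel's lower end, 14 mm above the bench when home.
- spare_tube: Bystander: short bright tube 31 mm in diameter, 75 mm tall, standing loose 100 to 135 mm from the stand's centre on its +x side. Origin under its centre.
- square_block: Bystander: small dark steel block 32 x 45 x 25 mm, loose on the stand's robot side. Origin under its centre.
- cup: Bystander: steel cup 80 mm across, 55 mm tall, loose on a flat steel tray to the robot's right. Origin under its centre.
- hammer: Bystander: hammer lying on the left of the bench.
- spanner: Bystander: spanner lying on the far side of the bench.
- marker_fluid: Bystander: blue can 48 mm in diameter, 110 mm tall, standing on the left. Origin under its centre.

How it is judged:
By the outcome, as a careful person would: the job done as asked, in the order asked, and still so for the second after the job is handed in, while the arm keeps its last pose, push and grip.
It also fails if it takes over 58 s, if anything falls off the work surface, if the arm or the gripper's body presses on something with over 40 N, if the wrist force passes 120 N, or if a joint passes its speed limit or range.

## Working session

There is one attempt and no reset: what is moved stays moved. The work goes in short steps, Python scripts to look and compute and a tool call to move; the robot and the scene stay as the last step left them, time stands still between calls to the robot, and variables do not carry over. Pictures are saved under pics/ and viewed, and the job is handed in when it is done.

Besides the shell and the picture viewer there is one more tool, called after ">>>" as a command line: name --argument value ..., lists and objects as JSON in quotes. jog_arm: Moves the arm, as the interface text tells. Its arguments: {"type":"object","properties":{"targets":{"type":"array","items":{"type":"array"}},"gripper":{"type":"number"}},"required":["targets"]}

```bash
mkdir -p pics; cat > h.py <<'E'
import numpy as np, cv2
from plant import bot, cams
def grab(n,tag):
    d=cams.get_image(n); np.savez(f'{tag}.npz',**d); cv2.imwrite(f'pics/{tag}.png',d['frame'][:,:,::-1]); return d
def world(d,u,v,z=None):
    K=d['camera_matrix'];T=d['cam_to_world']
    z=d['range_z'][v,u] if z is None else z
    p=np.array([(u-K[0,2])/K[0,0]*z,-(v-K[1,2])/K[1,1]*z,-z,1]);return (T@p)[:3]
def cloud(d):
    K=d['camera_matrix'];T=d['cam_to_world'];Z=d['range_z'];h,w=Z.shape
    U,V=np.meshgrid(np.arange(w),np.arange(h))
    P=np.stack([(U-K[0,2])/K[0,0]*Z,-(V-K[1,2])/K[1,1]*Z,-Z],-1)
    W=P@T[:3,:3].T+T[:3,3]; W[Z==0]=np.nan; return W
E
python3 - <<'E'
from h import *
o=bot.get_obs();print({k:np.round(v,3) for k,v in o.items()})
for n in('top','side'):
    d=grab(n,n+'0');print(d['camera_matrix'],d['cam_to_world'].round(3))
E
```

```text
{'t': np.float64(0.0), 'joints': array([ 1.116,  0.528,  1.434, -0.   ,  1.181, -0.178]), 'joint_vel': array([-0.001,  0.001,  0.   ,  0.   , -0.001,  0.001]), 'effort': array([  0.   , -44.005, -17.659,   0.063,   0.058,  -0.   ]), 'eef_pos': array([0.17 , 0.601, 0.404]), 'eef_rot': array([[ 0.962, -0.001,  0.272],
       [-0.272, -0.002,  0.962],
       [-0.   , -1.   , -0.002]]), 'contact_force': array([-0.204,  0.407, -0.926]), 'torque': array([ 0.069, -0.015, -0.   ]), 'grip_width': np.float64(0.087)}
[[404.59798129   0.         254.87605491]
 [  0.         404.59798129 189.8722996 ]
 [  0.           0.           1.        ]] [[ 0.021  0.981 -0.193  0.322]
 [-1.     0.019 -0.016 -0.023]
 [-0.012  0.193  0.981  1.531]
 [ 0.     0.     0.     1.   ]]
[[388.70003956   0.         257.06460473]
 [  0.         388.70003956 191.76855597]
 [  0.           0.           1.        ]] [[-0.794  0.42  -0.438  0.108]
 [-0.607 -0.545  0.578  0.644]
 [ 0.004  0.726  0.688  0.895]
 [ 0.     0.     0.     1.   ]]
```

View pics/top0.png

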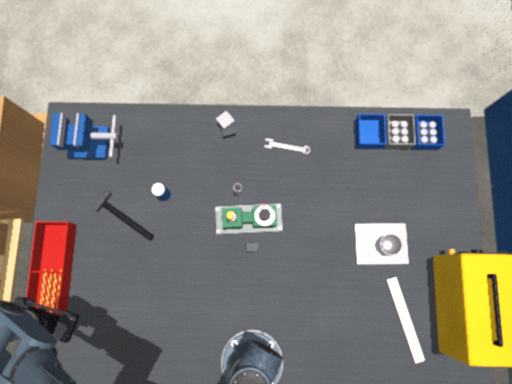

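View pics/side0.png

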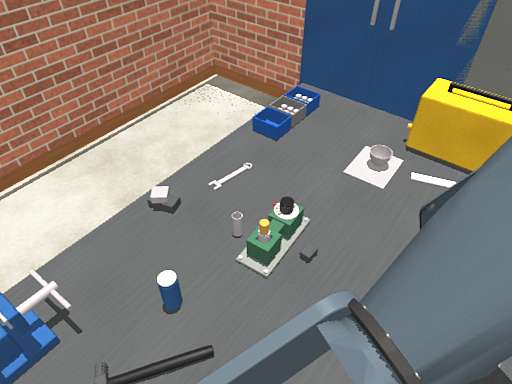

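The top view shows the stand at about (249,218), with the brass head at (231,215) and the sleeve at (264,215). The spare tube is at (237,188), the block at (252,247), the can at (158,190) and the cup at (389,245). Next I'll measure these positions.

```bash
python3 - <<'E'
from h import *
for n in('top0','side0'):
    d=dict(np.load(n+'.npz'));W=cloud(d)
    f=d['frame'].astype(int)
    m=(abs(W[...,0]-0.42)<.2)&(abs(W[...,1])<.2)
    z=W[...,2]
    for lo,hi in((.008,.016),(.070,.080),(.081,.09),(.095,.11),(.11,.126),(.127,.145)):
        s=m&(z>lo)&(z<hi)
        print(n,lo,s.sum(),end=' ')
        if s.sum()>4:
            p=W[s][:,:2]; print(p.mean(0).round(4),p.min(0).round(3),p.max(0).round(3))
    s=m&(z>.008)&(z<.016)
    if s.sum()>5:
        r=cv2.minAreaRect((W[s][:,:2]*1000).astype(np.float32));print(r)
    # brass
    s=m&(f[...,0]>f[...,2]+70)&(f[...,1]>f[...,2]+40)&(z>.06)
    print('brass',s.sum(),W[s].mean(0).round(4),W[s].max(0).round(4))
    s=m&(f.max(2)<50)&(z>.09); print('black',s.sum(),W[s].mean(0).round(4) if s.sum() else 0,W[s].max(0).round(4) if s.sum() else 0)
for n,(u,v) in(('top0',(245,213)),('side0',(278,230))):
    im=cv2.imread(f'pics/{n}.png')[v-50:v+50,u-65:u+65];cv2.imwrite(f'pics/{n}z.png',cv2.resize(im,None,fx=6,fy=6,interpolation=cv2.INTER_CUBIC))
E
```

```text
top0 0.008 707 [0.4822 0.0278] [ 0.221 -0.197] [0.62 0.2 ]
top0 0.07 516 [0.5126 0.0305] [ 0.474 -0.078] [0.618 0.123]
top0 0.081 138 [ 0.5138 -0.023 ] [ 0.473 -0.074] [0.552 0.118]
top0 0.095 31 [0.5027 0.0662] [ 0.492 -0.052] [0.522 0.101]
top0 0.11 106 [ 0.5158 -0.0305] [ 0.497 -0.051] [0.537 0.092]
top0 0.127 46 [0.5076 0.0858] [0.496 0.074] [0.52  0.098]
((420.29345703125, 1.4617919921875), (396.6583251953125, 398.5676574707031), 89.81806945800781)
brass 51 [0.5069 0.0858 0.1352] [0.5204 0.1014 0.1441]
black 0 0 0
side0 0.008 833 [0.4846 0.0688] [ 0.385 -0.103] [0.617 0.153]
side0 0.07 692 [0.5061 0.0422] [ 0.47  -0.078] [0.618 0.122]
side0 0.081 90 [0.5072 0.0179] [ 0.481 -0.056] [0.552 0.103]
side0 0.095 116 [0.5045 0.0331] [ 0.491 -0.047] [0.535 0.101]
side0 0.11 156 [ 0.5106 -0.0011] [ 0.493 -0.054] [0.534 0.099]
side0 0.127 79 [0.5047 0.0875] [0.494 0.073] [0.519 0.1  ]
((486.5177001953125, 43.119903564453125), (256.1407470703125, 172.7899627685547), 55.27073669433594)
brass 126 [0.5041 0.0905 0.1261] [0.5187 0.0998 0.1394]
black 40 [ 0.5117 -0.0269  0.109 ] [ 0.531  -0.014   0.1165]
```

View pics/top0z.png

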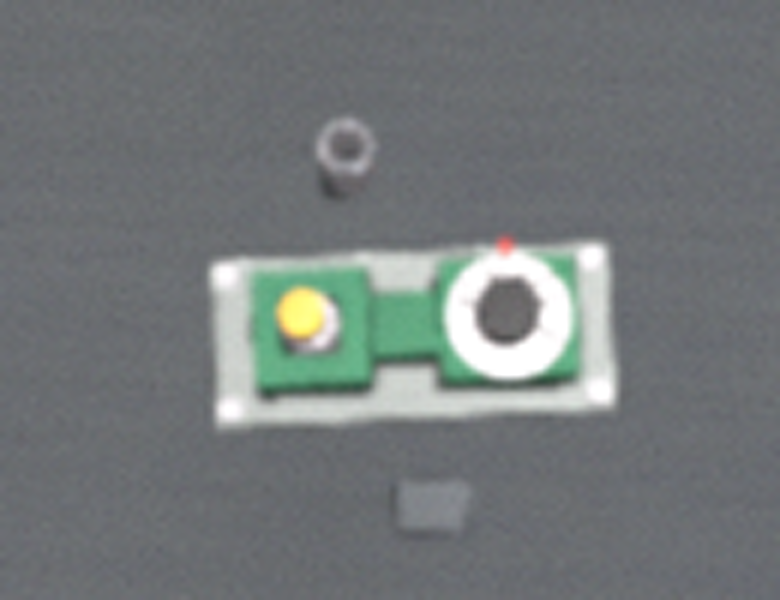

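View pics/side0z.png

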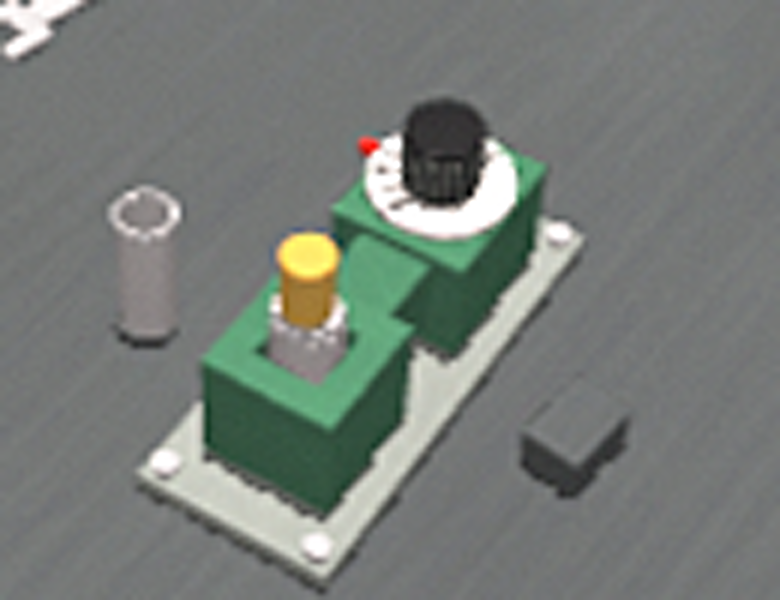

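>>> jog_arm --targets '[[[0.42,0,-0.43],[0,0,0]],[[0.42,0,-0.43],[0,0,0]],[[0.42,0,-0.43],[0,0,0]],[[0.42,0,-0.43],[0,0,0]],[[0.42,0,-0.43],[0,0,0]],[[0.42,0,-0.43],[0,0,0]],[[0.42,0,-0.43],[0,0,0]],[[0.42,0,-0.43],[0,0,0]],[[0.42,0,-0.43],[0,0,0]],[[0.42,0,-0.43],[0,0,0]],[[0.42,0,-0.43],[0,0,0]],[[0.42,0,-0.43],[0,0,0]],[[0.42,0,-0.43],[0,0,0]],[[0.42,0,-0.43],[0,0,0]],[[0.42,0,-0.43],[0,0,0]],[[0.42,0,-0.43],[0,0,0]]]' --gripper -1

```text
t: 1.7
eef_pos: [0.515, -0.0342, 0.4045]
eef_rot: [[0.962, -0.001, 0.273], [-0.273, 0.0, 0.962], [-0.001, -1.0, 0.0]]
contact_force: [1.3, 0.5, 0.3]
grip_width: 0.0868
```

>>> jog_arm --targets '[[[0,0,0],[0,0.19,0]],[[0,0,0],[0,0.19,0]],[[0,0,0],[0,0.19,0]],[[0,0,0],[0,0.19,0]],[[0,0,0],[0,0.19,0]],[[0,0,0],[0,0.19,0]],[[0,0,0],[0,0.19,0]],[[0,0,0],[0,0.19,0]],[[0,0,0],[0,0.19,0]],[[0,0,0],[0,0.19,0]],[[0,0,0],[0,0.19,0]],[[0,0,0],[0,0.19,0]],[[0,0,0],[0,0,0]]]'

```text
t: 3.0
eef_pos: [0.5144, -0.0323, 0.4044]
eef_rot: [[-0.475, -0.001, 0.88], [-0.88, 0.0, -0.475], [0.0, -1.0, -0.001]]
contact_force: [-0.9, 0.3, 0.3]
grip_width: 0.0868
```

```bash
python3 - <<'E'
from h import *
o=bot.get_obs();print({k:np.round(v,4) for k,v in o.items()})
d=grab('wrist','w1');print(d['camera_matrix'],d['cam_to_world'].round(4))
E
```

```text
{'t': np.float64(3.0), 'joints': array([-0.2798,  0.3813,  1.7046,  0.    ,  1.0565,  0.2157]), 'joint_vel': array([ 1.000e-04,  4.000e-04,  2.000e-04, -9.000e-04,  9.000e-04,
       -1.107e-01]), 'effort': array([-6.40000e-03, -3.52750e+01, -1.58397e+01,  8.54000e-02,
        1.02000e-02,  5.60000e-01]), 'eef_pos': array([ 0.5144, -0.0323,  0.4044]), 'eef_rot': array([[-4.755e-01, -8.000e-04,  8.797e-01],
       [-8.797e-01,  2.000e-04, -4.755e-01],
       [ 2.000e-04, -1.000e+00, -8.000e-04]]), 'contact_force': array([-0.9192,  0.3074,  0.3087]), 'torque': array([-0.1064,  0.0918, -0.0178]), 'grip_width': np.float64(0.0868)}
[[297.31863964   0.         256.8814083 ]
 [  0.         297.31863964 185.80127647]
 [  0.           0.           1.        ]] [[ 8.798e-01  4.540e-01  1.411e-01  5.522e-01]
 [-4.754e-01  8.397e-01  2.624e-01  3.940e-02]
 [ 7.000e-04 -2.979e-01  9.546e-01  3.842e-01]
 [ 0.000e+00  0.000e+00  0.000e+00  1.000e+00]]
```

View pics/w1.png

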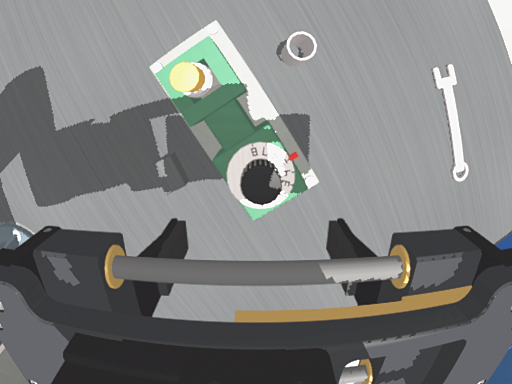

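```bash
cat >> h.py <<'E'
def fcloud(d):
    K=d['camera_matrix'];T=d['cam_to_world'];Z=d['range_z'];h,w=Z.shape
    U,V=np.meshgrid(np.arange(w),np.arange(h))
    a=(U-K[0,2])/K[0,0];b=(V-K[1,2])/K[1,1];th=np.hypot(a,b);k=np.where(th>1e-9,np.tan(th)/np.maximum(th,1e-9),1)
    P=np.stack([a*k*Z,-b*k*Z,-Z],-1);W=P@T[:3,:3].T+T[:3,3];W[Z==0]=np.nan;return W
def circ(p):
    from scipy.optimize import least_squares
    c=p.mean(0);r=least_squares(lambda q:np.hypot(*(p-q[:2]).T)-q[2],[*c,.02],loss='soft_l1',f_scale=.001);return r.x
E
python3 - <<'E'
from h import *
d=dict(np.load('w1.npz'));W=fcloud(d);f=d['frame'].astype(int)
im=d['frame'][130:220,215:305,::-1];cv2.imwrite('pics/w1z.png',cv2.resize(im,None,fx=6,fy=6,interpolation=cv2.INTER_CUBIC))
for u,v in((258,185),(190,77),(245,150),(293,157),(207,88),(225,80),(240,195)):print(u,v,W[v,u].round(4),f[v,u])
z=W[...,2]
def report(nm,c,r,lo,hi):
    s=(np.hypot(W[...,0]-c[0],W[...,1]-c[1])<r)&(z>lo)&(z<hi)
    p=W[s]; print(nm,s.sum(),p.mean(0).round(4),np.median(p[:,2]).round(4),p.min(0).round(4),p.max(0).round(4))
    h=cv2.convexHull((p[:,:2]*1e4).astype(np.float32))[:,0]/1e4
    print('  hull circle',circ(h).round(4), cv2.minEnclosingCircle((p[:,:2]*1e4).astype(np.float32)))
report('barreltop',(.514,-.03),.03,.112,.13)
report('flange',(.514,-.03),.045,.077,.095)
report('head',(.507,.087),.02,.130,.15)
s=(f[...,0]>180)&(f[...,1]<90)&(f[...,2]<90)&(z>.05);print('red',s.sum(),W[s].mean(0).round(4),W[s].min(0).round(4))
s=(z>.068)&(z<.079)&(f[...,1]>f[...,0]+20)&(abs(W[...,1])<.2)&(abs(W[...,0]-.5)<.12);print('green',cv2.minAreaRect((W[s][:,:2]*1e3).astype(np.float32)),W[s][:,2].mean())
E
```

```text
258 185 [ 0.5139 -0.0343  0.1156] [53 53 54]
190 77 [0.512  0.0806 0.1377] [247 247 204]
245 150 [ 0.515  -0.004   0.0807] [231 225 222]
293 157 [ 0.5556 -0.034   0.0818] [224  62  56]
207 88 [0.5148 0.0691 0.0996] [173 164 164]
225 80 [0.5318 0.0696 0.0758] [156 229 188]
240 195 [ 0.4862 -0.0448  0.0798] [228 221 219]
barreltop 1302 [ 0.516  -0.0352  0.1152] 0.1152 [ 0.496  -0.0554  0.1121] [ 0.5353 -0.0161  0.1175]
  hull circle [ 0.5157 -0.0358  0.0196] ((5158.0263671875, -360.2777099609375), 200.1088104248047)
flange 2017 [ 0.5197 -0.0298  0.0807] 0.0803 [ 0.4795 -0.0719  0.0771] [0.5585 0.0009 0.0948]
  hull circle [ 0.5158 -0.0361  0.036 ] ((5191.51123046875, -367.18896484375), 397.3600769042969)
head 699 [0.508  0.0834 0.1365] 0.1366 [0.4947 0.0711 0.1303] [0.5203 0.0967 0.1387]
  hull circle [0.5077 0.0839 0.0127] ((5077.77685546875, 840.0634765625), 130.53248596191406)
red 44 [ 0.5561 -0.0331  0.0809] [ 0.5514 -0.0355  0.0764]
green ((512.676025390625, 20.020545959472656), (74.2281494140625, 197.6933135986328), 3.38576078414917) 0.0734275205282576
```

View pics/w1z.png

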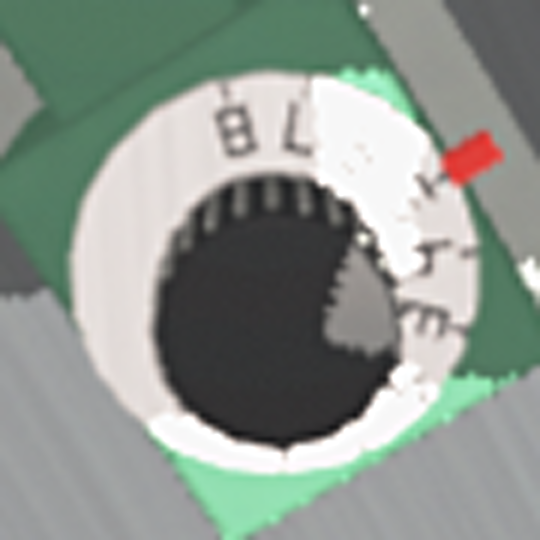

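The wrist view shows the pointer at (293,157) beside the 5, so the sleeve needs 3 numbers (72°) anticlockwise. Its axis is at about (0.516, -0.036) and the head is at (0.508, 0.084). Next I go down onto the barrel.

>>> jog_arm --targets '[[[0.036,0.45,0.038],[0,0,0]],[[0,0.45,0],[0,0,0]],[[0,0.45,0],[0,0,0]],[[0,0.3,0],[0,0,0]],[[0,0.15,0],[0,0,0]],[[0,0,0],[0,0,0]]]'

```text
t: 3.65
eef_pos: [0.5155, -0.036, 0.2684]
eef_rot: [[-0.474, -0.003, 0.88], [-0.88, 0.001, -0.474], [0.001, -1.0, -0.003]]
contact_force: [-0.8, -0.4, 0.6]
grip_width: 0.0871
```

```bash
python3 - <<'E'
from h import *
d=grab('wrist','w2');W=fcloud(d);z=W[...,2]
for lo,hi in((.108,.116),):
    s=(np.hypot(W[...,0]-.516,W[...,1]+.036)<.024)&(z>lo)&(z<hi);p=W[s];h=cv2.convexHull((p[:,:2]*1e4).astype(np.float32))[:,0]/1e4
    print(s.sum(),circ(h).round(4),np.median(p[:,2]))
E
```

```text
2453 [ 0.5159 -0.0356  0.0203] 0.11503636028013217
```

View pics/w2.png

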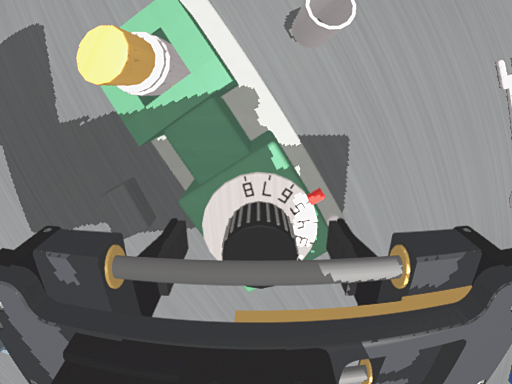

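```bash
python3 - <<'E'
from h import *
im=cv2.imread('pics/w2.png')[165:265,225:335];cv2.imwrite('pics/w2z.png',cv2.resize(im,None,fx=6,fy=6,interpolation=cv2.INTER_CUBIC))
# unrolled polar view of flange
d=dict(np.load('w2.npz'));T=d['cam_to_world'];K=d['camera_matrix']
A=np.radians(np.arange(-110,111,.4));R=np.linspace(.046,.021,140)
a,r=np.meshgrid(A,R);ps=np.radians(3.67)
P=np.stack([.5158+r*np.cos(ps-a),-.0358+r*np.sin(ps-a),np.full(a.shape,.0803)],-1)  # angle cw from pointer
C=(P-T[:3,3])@T[:3,:3];x,y,zz=C[...,0],-C[...,1],-C[...,2];q=np.hypot(x,y);th=np.arctan2(q,zz)
u=K[0,2]+K[0,0]*th*x/q;v=K[1,2]+K[1,1]*th*y/q
o=cv2.remap(d['frame'][:,:,::-1].copy(),u.astype(np.float32),v.astype(np.float32),cv2.INTER_LINEAR)
cv2.line(o,(275,0),(275,139),(255,0,0),1)
cv2.imwrite('pics/w2p.png',cv2.resize(o,None,fx=1.4,fy=2))
E
```

```text
(no output)
```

View pics/w2z.png

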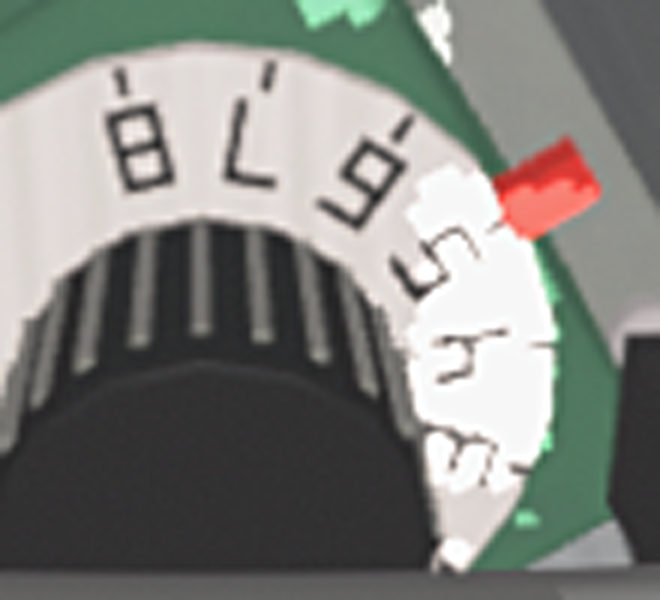

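View pics/w2p.png

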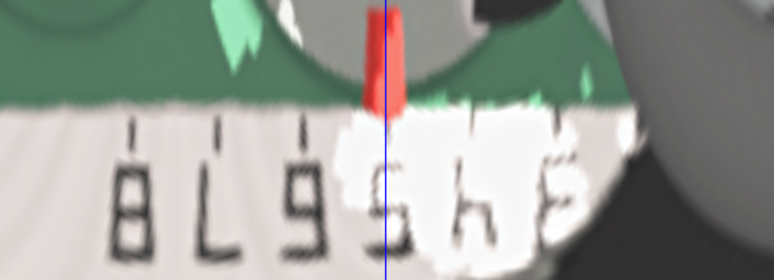

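The unrolled dial confirms the 5 tick is at the pointer. Closing the jaws.

>>> jog_arm --targets '[[[0,0,0],[0,0,0]],[[0,0,0],[0,0,0]],[[0,0,0],[0,0,0]],[[0,0,0],[0,0,0]],[[0,0,0],[0,0,0]],[[0,0,0],[0,0,0]],[[0,0,0],[0,0,0]],[[0,0,0],[0,0,0]]]' --gripper 1

```text
t: 4.5
eef_pos: [0.5161, -0.0363, 0.2698]
eef_rot: [[-0.476, 0.001, 0.88], [-0.88, -0.0, -0.476], [-0.0, -1.0, 0.001]]
contact_force: [0.8, -0.9, -0.8]
grip_width: 0.0393
```

>>> jog_arm --targets '[[[0,0,0],[0,-0.1,0]],[[0,0,0],[0,-0.1,0]],[[0,0,0],[0,-0.1,0]],[[0,0,0],[0,-0.1,0]],[[0,0,0],[0,-0.1,0]],[[0,0,0],[0,-0.1,0]],[[0,0,0],[0,-0.1,0]],[[0,0,0],[0,-0.1,0]],[[0,0,0],[0,-0.1,0]],[[0,0,0],[0,-0.1,0]],[[0,0,0],[0,-0.1,0]],[[0,0,0],[0,-0.1,0]],[[0,0,0],[0,-0.1,0]],[[0,0,0],[0,-0.1,0]],[[0,0,0],[0,-0.1,0]],[[0,0,0],[0,-0.1,0]],[[0,0,0],[0,0,0]],[[0,0,0],[0,0,0]]]'

```text
t: 6.3
eef_pos: [0.5167, -0.0362, 0.2699]
eef_rot: [[0.688, 0.003, 0.726], [-0.726, -0.0, 0.688], [0.002, -1.0, 0.002]]
contact_force: [4.1, 0.6, -1.0]
grip_width: 0.0392
```

```bash
cat >> h.py <<'E'
def polar(d,tag,cx=.5158,cy=-.0358):
    T=d['cam_to_world'];K=d['camera_matrix']
    A=np.radians(np.arange(-150,151,.5));R=np.linspace(.046,.021,140)
    a,r=np.meshgrid(A,R);ps=np.radians(3.67)
    P=np.stack([cx+r*np.cos(ps-a),cy+r*np.sin(ps-a),np.full(a.shape,.0803)],-1)
    C=(P-T[:3,3])@T[:3,:3];x,y,zz=C[...,0],-C[...,1],-C[...,2];q=np.hypot(x,y);th=np.arctan2(q,zz)
    u=K[0,2]+K[0,0]*th*x/q;v=K[1,2]+K[1,1]*th*y/q
    o=cv2.remap(d['frame'][:,:,::-1].copy(),u.astype(np.float32),v.astype(np.float32),cv2.INTER_LINEAR)
    cv2.line(o,(300,0),(300,139),(255,0,0),1)
    cv2.imwrite(f'pics/{tag}.png',cv2.resize(o,None,fx=1.3,fy=2))
E
python3 - <<'E'
from h import *
o=bot.get_obs();print(o['joints'].round(3),o['torque'].round(3),np.degrees(np.arctan2(o['eef_rot'][1,2],o['eef_rot'][0,2])))
d=grab('wrist','w3');polar(d,'w3p')
E
```

```text
[-2.860e-01  5.950e-01  1.817e+00  1.000e-03  7.270e-01 -1.046e+00] [ 0.015 -0.575 -0.025] 43.48786929968994
```

View pics/w3.png

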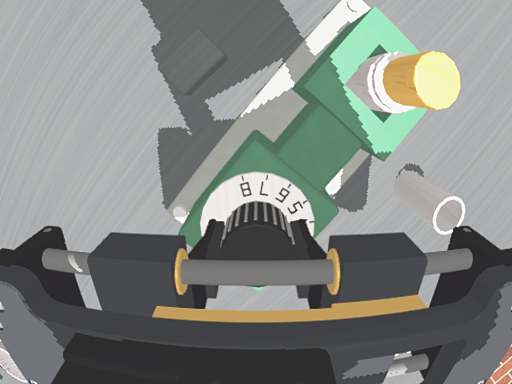

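View pics/w3p.png

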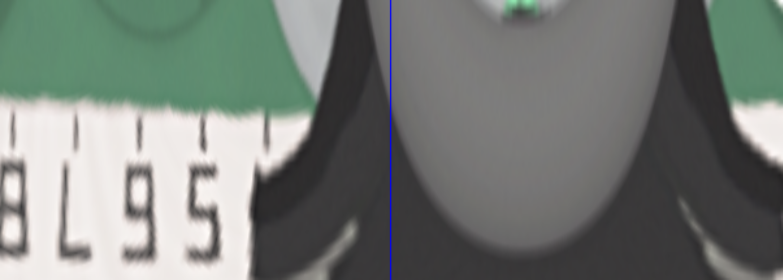

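The unrolled dial has the 5 tick at -72° and the 4 tick at -47°, so the sleeve sits at 2. Opening the jaws and lifting.

>>> jog_arm --targets '[[[0,0,0],[0,0,0]],[[0,0,0],[0,0,0]],[[0,0,0],[0,0,0]],[[0,0,0],[0,0,0]],[[0,0,0],[0,0,0]],[[0,0,0],[0,0,0]],[[0,-0.4,0],[0,0,0]],[[0,-0.5,0],[0,0,0]],[[0,-0.4,0],[0,0,0]],[[0,0,0],[0,0,0]]]' --gripper -1

```text
t: 7.35
eef_pos: [0.5171, -0.0364, 0.3712]
eef_rot: [[0.69, 0.009, 0.724], [-0.724, -0.003, 0.69], [0.008, -1.0, 0.005]]
contact_force: [-0.1, -0.7, 0.5]
grip_width: 0.0871
```

```bash
python3 - <<'E'
from h import *
d=grab('wrist','w4');polar(d,'w4p');W=fcloud(d);z=W[...,2]
s=(np.hypot(W[...,0]-.508,W[...,1]-.084)<.018)&(z>.134)&(z<.142);p=W[s];h=cv2.convexHull((p[:,:2]*1e4).astype(np.float32))[:,0]/1e4
print(s.sum(),circ(h).round(4),np.median(p[:,2]))
E
```

```text
850 [0.507  0.0837 0.0126] 0.1366979750956594
```

View pics/w4.png

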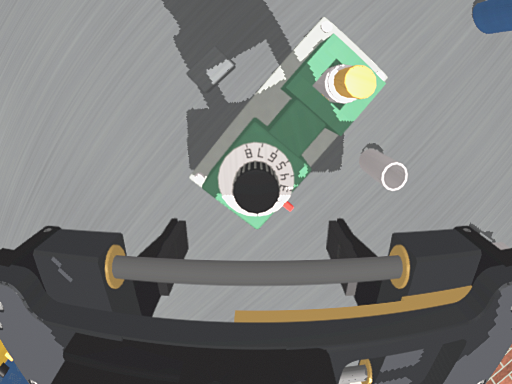

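View pics/w4p.png

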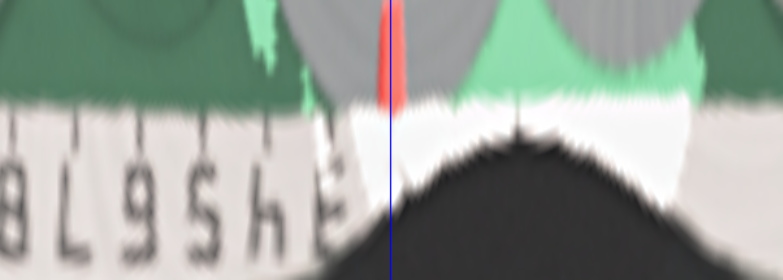

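```bash
python3 - <<'E'
from h import *
for i in range(3):
    o=bot.get_obs();print(o['t'],o['eef_pos'].round(4),o['eef_rot'].round(4).tolist(),o['contact_force'].round(2),o['torque'].round(3),o['joints'].round(4), o['joint_vel'].round(3))
E
```

```text
7.4 [ 0.5163 -0.0362  0.3692] [[0.6897, 0.0048, 0.7241], [-0.7241, -0.0015, 0.6897], [0.0044, -1.0, 0.0024]] [-0.03 -0.8   0.07] [-0.023  0.037 -0.006] [-2.8610e-01  4.3230e-01  1.7396e+00 -1.0000e-04  9.6470e-01 -1.0471e+00] [-0.002  0.046  0.049 -0.002 -0.007 -0.001]
7.4 [ 0.5163 -0.0362  0.3692] [[0.6897, 0.0048, 0.7241], [-0.7241, -0.0015, 0.6897], [0.0044, -1.0, 0.0024]] [-0.03 -0.8   0.07] [-0.023  0.037 -0.006] [-2.8610e-01  4.3230e-01  1.7396e+00 -1.0000e-04  9.6470e-01 -1.0471e+00] [-0.002  0.046  0.049 -0.002 -0.007 -0.001]
7.4 [ 0.5163 -0.0362  0.3692] [[0.6897, 0.0048, 0.7241], [-0.7241, -0.0015, 0.6897], [0.0044, -1.0, 0.0024]] [-0.03 -0.8   0.07] [-0.023  0.037 -0.006] [-2.8610e-01  4.3230e-01  1.7396e+00 -1.0000e-04  9.6470e-01 -1.0471e+00] [-0.002  0.046  0.049 -0.002 -0.007 -0.001]
```

>>> jog_arm --targets '[[[0,0,0],[0,0,0]]]'

```text
t: 7.5
eef_pos: [0.5153, -0.036, 0.3668]
eef_rot: [[0.69, -0.001, 0.724], [-0.724, 0.0, 0.69], [-0.001, -1.0, -0.001]]
contact_force: [-0.3, 0.2, -0.2]
grip_width: 0.087
```

>>> jog_arm --targets '[[[-0.308,0,0.256],[0,0,0]],[[-0.308,0,0.256],[0,0,0]],[[-0.308,0,0.256],[0,0,0]],[[-0.308,0,0.256],[0,0,0]],[[0,0,0],[0,0,0]],[[0,0,0],[0,0,0]],[[0,0,0],[0,0,0]]]'

```text
t: 8.2
eef_pos: [0.5077, 0.0832, 0.3663]
eef_rot: [[0.689, -0.002, 0.724], [-0.724, -0.0, 0.689], [-0.001, -1.0, -0.002]]
contact_force: [0.6, -0.2, 0.1]
grip_width: 0.0869
```

```bash
python3 - <<'E'
from h import *
o=bot.get_obs();print(o['eef_pos'].round(4),o['eef_rot'].round(4).tolist(),o['contact_force'].round(2),o['torque'].round(3))
d=grab('wrist','w5');W=fcloud(d);z=W[...,2]
s=(np.hypot(W[...,0]-.508,W[...,1]-.084)<.018)&(z>.134)&(z<.142);p=W[s];h=cv2.convexHull((p[:,:2]*1e4).astype(np.float32))[:,0]/1e4
print(s.sum(),circ(h).round(4),np.median(p[:,2]))
E
```

```text
[0.5077 0.0832 0.3663] [[0.6893, -0.0018, 0.7245], [-0.7245, -0.0003, 0.6893], [-0.001, -1.0, -0.0015]] [ 0.61 -0.19  0.15] [-0.085  0.005  0.007]
832 [0.5066 0.0844 0.0126] 0.13676263950178386
```

View pics/w5.png

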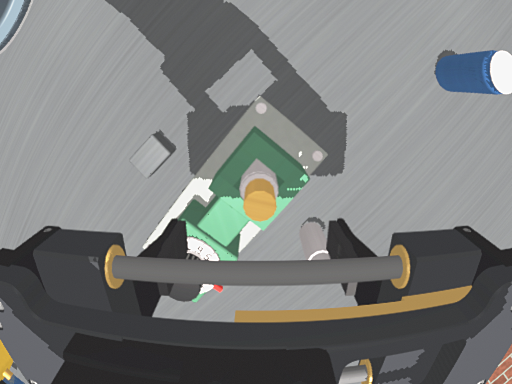

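>>> jog_arm --targets '[[[-0.015,0.3,0],[0,0,0]],[[0,0.3,0],[0,0,0]],[[0,0.25,0],[0,0,0]],[[0,0.14,0],[0,0,0]],[[0,0.05,0],[0,0,0]],[[0,0,0],[0,0,0]],[[0,0,0],[0,0,0]],[[0,0,0],[0,0,0]]]'

```text
t: 9.05
eef_pos: [0.5073, 0.0845, 0.2901]
eef_rot: [[0.69, 0.002, 0.724], [-0.724, -0.0, 0.69], [0.001, -1.0, 0.001]]
contact_force: [0.7, -0.0, 1.7]
grip_width: 0.087
```

```bash
python3 - <<'E'
from h import *
o=bot.get_obs();print(o['eef_pos'].round(4),o['eef_rot'].round(4).tolist(),o['contact_force'].round(2),o['torque'].round(3))
d=grab('wrist','w6');W=fcloud(d);z=W[...,2]
s=(np.hypot(W[...,0]-.508,W[...,1]-.084)<.018)&(z>.134)&(z<.142);p=W[s];h=cv2.convexHull((p[:,:2]*1e4).astype(np.float32))[:,0]/1e4
print(s.sum(),circ(h).round(4),np.median(p[:,2]))
d=grab('side','s6');im=cv2.imread('pics/s6.png')[170:270,210:340];cv2.imwrite('pics/s6z.png',cv2.resize(im,None,fx=6,fy=6,interpolation=cv2.INTER_CUBIC))
E
```

```text
[0.5073 0.0845 0.2901] [[0.6895, 0.0018, 0.7242], [-0.7242, -0.0001, 0.6895], [0.0013, -1.0, 0.0013]] [ 0.68 -0.04  1.69] [-0.012  0.021  0.   ]
926 [0.5064 0.0852 0.0121] 0.1367050049901143
```

View pics/w6.png

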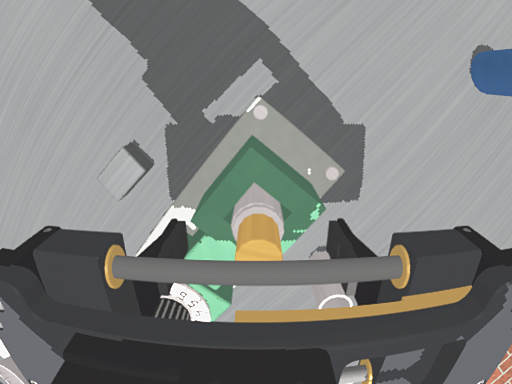

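View pics/s6z.png

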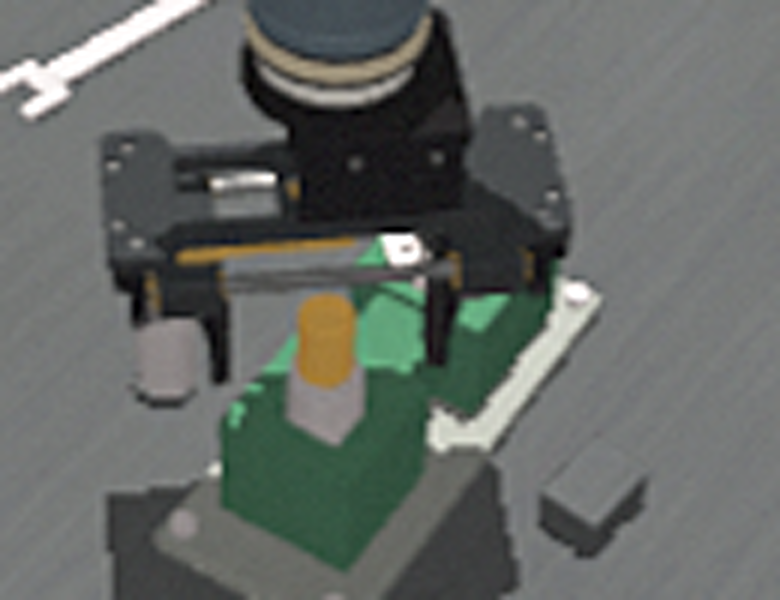

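The head sits midway between the fingers in the wrist view, at columns about 236-282 with the fingers at 185 and 330. Closing the jaws.

>>> jog_arm --targets '[[[0,0,0],[0,0,0]],[[0,0,0],[0,0,0]],[[0,0,0],[0,0,0]],[[0,0,0],[0,0,0]],[[0,0,0],[0,0,0]],[[0,0,0],[0,0,0]],[[0,0,0],[0,0,0]],[[0,0,0],[0,0,0]],[[0,0,0],[0,0,0]],[[0,0,0],[0,0,0]]]' --gripper 1

```text
t: 10.15
eef_pos: [0.5072, 0.0847, 0.2893]
eef_rot: [[0.689, 0.001, 0.724], [-0.724, 0.0, 0.689], [0.0, -1.0, 0.001]]
contact_force: [1.0, 0.7, -0.0]
grip_width: 0.0251
```

```bash
python3 - <<'E'
from h import *
o=bot.get_obs();print(o['eef_pos'].round(4),o['eef_rot'].round(4).tolist(),o['contact_force'].round(2),o['torque'].round(3))
E
```

```text
[0.5072 0.0847 0.2893] [[0.6895, 0.0008, 0.7243], [-0.7243, 0.0002, 0.6895], [0.0004, -1.0, 0.0007]] [ 1.01  0.66 -0.03] [ 0.167 -0.168  0.051]
```

Gripped with almost no side force. Drawing it up slowly now.

>>> jog_arm --targets '[[[0,-0.02,0],[0,0,0]],[[0,-0.03,0],[0,0,0]],[[0,-0.03,0],[0,0,0]],[[0,-0.03,0],[0,0,0]],[[0,-0.02,0],[0,0,0]],[[0,0,0],[0,0,0]],[[0,0,0],[0,0,0]],[[0,0,0],[0,0,0]]]'

```text
t: 10.95
eef_pos: [0.5069, 0.0846, 0.2991]
eef_rot: [[0.69, 0.0, 0.724], [-0.724, -0.0, 0.69], [0.0, -1.0, 0.0]]
contact_force: [1.3, 0.2, -2.4]
grip_width: 0.0253
```

```bash
python3 - <<'E'
from h import *
o=bot.get_obs();print(o['eef_pos'].round(4),o['eef_rot'].round(4).tolist(),o['contact_force'].round(2),o['torque'].round(3),o['grip_width'])
d=grab('side','s7');im=cv2.imread('pics/s7.png')[170:270,210:340];cv2.imwrite('pics/s7z.png',cv2.resize(im,None,fx=6,fy=6,interpolation=cv2.INTER_CUBIC))
E
```

```text
[0.5069 0.0846 0.2991] [[0.6897, 0.0, 0.7241], [-0.7241, -0.0, 0.6897], [0.0001, -1.0, 0.0]] [ 1.31  0.19 -2.42] [-0.018 -0.203  0.006] 0.02525473637363826
```

View pics/s7z.png

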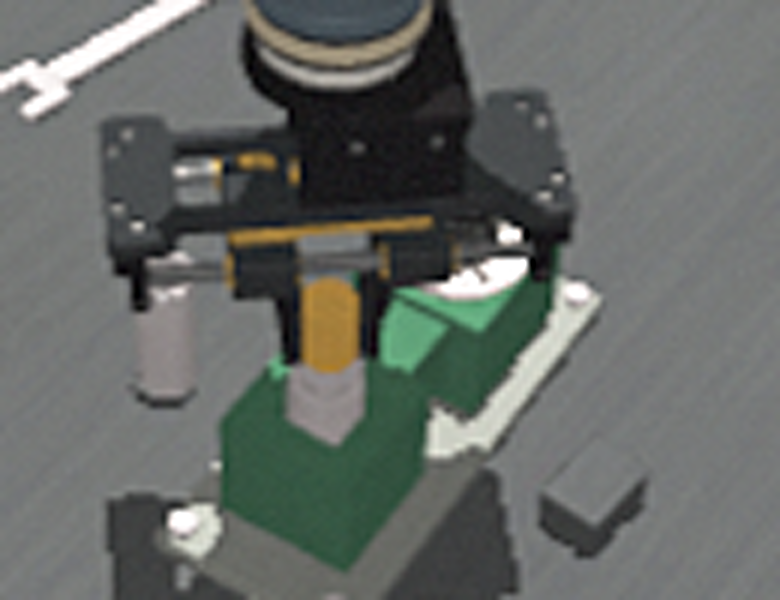

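>>> jog_arm --targets '[[[0,-0.02,0],[0,0,0]],[[0,-0.03,0],[0,0,0]],[[0,-0.03,0],[0,0,0]],[[0,-0.03,0],[0,0,0]],[[0,-0.03,0],[0,0,0]],[[0,-0.03,0],[0,0,0]],[[0,-0.03,0],[0,0,0]],[[0,-0.02,0],[0,0,0]],[[0,0,0],[0,0,0]],[[0,0,0],[0,0,0]],[[0,0,0],[0,0,0]]]'

```text
t: 12.1
eef_pos: [0.5069, 0.0846, 0.3155]
eef_rot: [[0.69, -0.0, 0.724], [-0.724, 0.0, 0.69], [-0.0, -1.0, -0.0]]
contact_force: [0.7, -0.5, -2.6]
grip_width: 0.0251
```

```bash
python3 - <<'E'
from h import *
o=bot.get_obs();print(o['eef_pos'].round(4),o['eef_rot'].round(4).tolist(),o['contact_force'].round(2),o['torque'].round(3),o['grip_width'])
E
```

```text
[0.5069 0.0846 0.3155] [[0.6896, -0.0001, 0.7242], [-0.7242, 0.0, 0.6896], [-0.0001, -1.0, -0.0001]] [ 0.73 -0.52 -2.57] [-0.031 -0.112  0.004] 0.025061066732254122
```

>>> jog_arm --targets '[[[0,-0.02,0],[0,0,0]],[[0,-0.03,0],[0,0,0]],[[0,-0.03,0],[0,0,0]],[[0,-0.03,0],[0,0,0]],[[0,-0.03,0],[0,0,0]],[[0,-0.025,0],[0,0,0]],[[0,-0.015,0],[0,0,0]],[[0,0,0],[0,0,0]],[[0,0,0],[0,0,0]],[[0,0,0],[0,0,0]],[[0,0,0],[0,0,0]]]'

```text
t: 13.2
eef_pos: [0.5069, 0.0846, 0.3289]
eef_rot: [[0.69, -0.0, 0.724], [-0.724, 0.0, 0.69], [-0.0, -1.0, -0.0]]
contact_force: [-0.0, -0.3, -3.1]
grip_width: 0.0252
```

```bash
python3 - <<'E'
from h import *
o=bot.get_obs();print(o['eef_pos'].round(4),o['contact_force'].round(2),o['torque'].round(3),o['grip_width'])
d=grab('side','s8');im=cv2.imread('pics/s8.png')[180:260,215:320];cv2.imwrite('pics/s8z.png',cv2.resize(im,None,fx=7,fy=7,interpolation=cv2.INTER_CUBIC))
W=cloud(d);f=d['frame'].astype(int);m=(np.hypot(W[...,0]-.507,W[...,1]-.084)<.03)
s=m&(f[...,0]>f[...,1]+60)&(f[...,1]<90);print('red',s.sum(),W[s].min(0).round(4),W[s].max(0).round(4))
d=grab('wrist','w8')
im=cv2.imread('pics/w8.png')[130:290,170:345];cv2.imwrite('pics/w8z.png',cv2.resize(im,None,fx=3.6,fy=3.6,interpolation=cv2.INTER_CUBIC))
E
```

```text
[0.5069 0.0846 0.3289] [-0.04 -0.26 -3.09] [-0.057 -0.008  0.002] 0.02523914438190844
red 14 [0.4956 0.0855 0.0924] [0.5105 0.0964 0.101 ]
```

View pics/s8z.png

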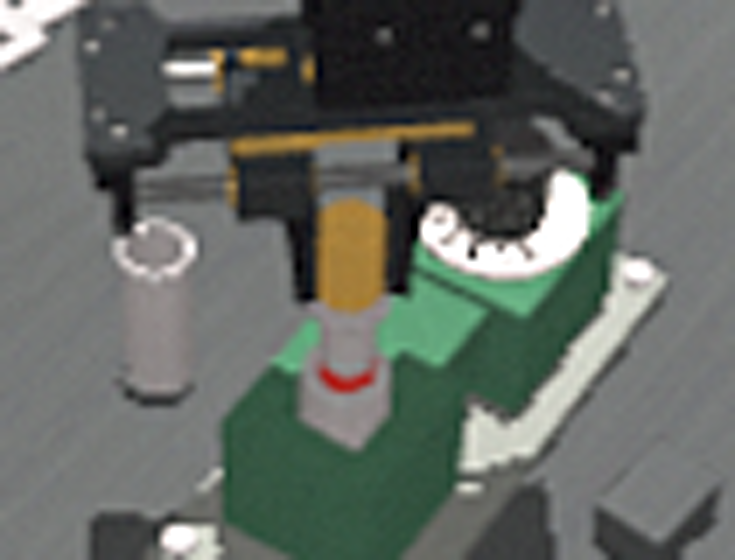

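View pics/w8z.png

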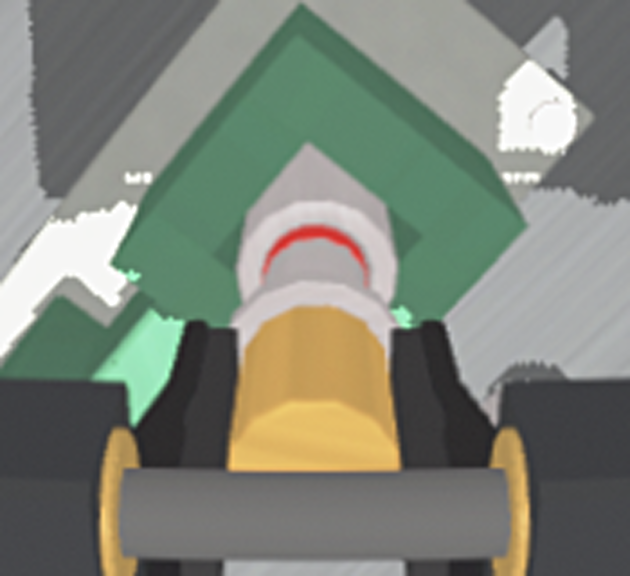

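```bash
python3 - <<'E'
from h import *
f=lambda c:(np.hypot(c[...,0]-.507,c[...,1]-.0843))
for n in('w6','w8'):
    d=dict(np.load(n+'.npz'));W=fcloud(d);I=d['frame'].astype(int)
    br=(I[...,0]>I[...,2]+60)&(I[...,0]>150)&(I[...,1]>100)&(f(W)<.0125)
    z=W[br][:,2];print(n,'brass',np.percentile(z,[1,50,90,97,99]).round(4))
    g=(f(W)<.019)&~br;zz=W[g][:,2];h,e=np.histogram(zz,np.arange(.09,.16,.002));print(dict(zip(e[:-1].round(3).tolist(),h.tolist())))
    red=(I[...,0]>150)&(I[...,1]<90)&(f(W)<.03);
    if red.any():print('red',W[red].min(0).round(4),W[red].max(0).round(4))
d=dict(np.load('w8.npz'));polar(d,'w8p')
print(bot.get_obs()['eef_pos'],bot.get_obs()['contact_force'])
E
```

```text
w6 brass [0.1046 0.1363 0.1374 0.1378 0.138 ]
{0.09: 51, 0.092: 101, 0.094: 86, 0.096: 54, 0.098: 102, 0.1: 452, 0.102: 25, 0.104: 35, 0.106: 37, 0.108: 41, 0.11: 40, 0.112: 36, 0.114: 42, 0.116: 35, 0.118: 37, 0.12: 30, 0.122: 32, 0.124: 33, 0.126: 39, 0.128: 39, 0.13: 37, 0.132: 39, 0.134: 48, 0.136: 9, 0.138: 0, 0.14: 0, 0.142: 0, 0.144: 0, 0.146: 0, 0.148: 0, 0.15: 0, 0.152: 0, 0.154: 0, 0.156: 0}
w8 brass [0.0958 0.1759 0.177  0.1775 0.1778]
{0.09: 37, 0.092: 127, 0.094: 385, 0.096: 35, 0.098: 19, 0.1: 22, 0.102: 24, 0.104: 25, 0.106: 24, 0.108: 24, 0.11: 24, 0.112: 27, 0.114: 20, 0.116: 26, 0.118: 18, 0.12: 5, 0.122: 0, 0.124: 0, 0.126: 0, 0.128: 0, 0.13: 0, 0.132: 0, 0.134: 9, 0.136: 58, 0.138: 129, 0.14: 264, 0.142: 25, 0.144: 27, 0.146: 51, 0.148: 58, 0.15: 77, 0.152: 48, 0.154: 60, 0.156: 69}
red [0.4949 0.0822 0.096 ] [0.5104 0.0947 0.1027]
[0.50693675 0.08458369 0.3289491 ] [ 1.02019691  0.16525023 -3.07532883]
```

View pics/w8.png

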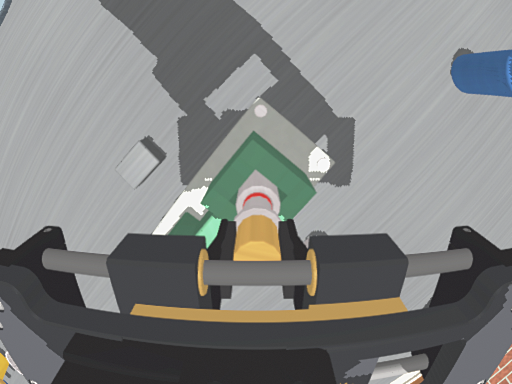

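The head top rose 39.6-39.7 mm, and the red band spans z 0.096 to 0.103, just above the 0.095 rim. I'll add a hair more and let it settle.

>>> jog_arm --targets '[[[0,-0.006,0],[0,0,0]],[[0,0,0],[0,0,0]],[[0,0,0],[0,0,0]],[[0,0,0],[0,0,0]],[[0,0,0],[0,0,0]]]'

```text
t: 13.8
eef_pos: [0.5069, 0.0846, 0.3294]
eef_rot: [[0.69, -0.0, 0.724], [-0.724, -0.0, 0.69], [-0.0, -1.0, -0.0]]
contact_force: [-0.0, 0.3, -3.4]
grip_width: 0.0256
```

```bash
python3 - <<'E'
from h import *
d=grab('wrist','w9');W=fcloud(d);I=d['frame'].astype(int);f=np.hypot(W[...,0]-.507,W[...,1]-.0843)
br=(I[...,0]>I[...,2]+60)&(I[...,0]>150)&(I[...,1]>100)&(f<.0125);print(np.percentile(W[br][:,2],[50,90,97,99]).round(4))
d=grab('side','s9');im=cv2.imread('pics/s9.png')[180:260,215:320];cv2.imwrite('pics/s9z.png',cv2.resize(im,None,fx=7,fy=7,interpolation=cv2.INTER_CUBIC))
# rectified sleeve polar from side
T=d['cam_to_world'];K=d['camera_matrix'];A=np.radians(np.arange(-150,151,.5));R=np.linspace(.046,.021,140)
a,r=np.meshgrid(A,R);ps=np.radians(3.67)
P=np.stack([.5158+r*np.cos(ps-a),-.0358+r*np.sin(ps-a),np.full(a.shape,.0803)],-1)
C=(P-T[:3,3])@T[:3,:3];u=K[0,2]-K[0,0]*C[...,0]/C[...,2];v=K[1,2]+K[1,1]*C[...,1]/C[...,2]
o=cv2.remap(d['frame'][:,:,::-1].copy(),u.astype(np.float32),v.astype(np.float32),cv2.INTER_LINEAR);cv2.line(o,(300,0),(300,40),(255,0,0),1);cv2.imwrite('pics/s9p.png',o)
grab('top','t9');o=bot.get_obs();print(o['t'],o['eef_pos'].round(4),o['contact_force'].round(2),o['grip_width'])
E
```

```text
[0.1763 0.1775 0.1779 0.1781]
13.95 [0.5069 0.0846 0.3294] [ 0.55  0.36 -3.13] 0.02499965242165214
```

View pics/s9z.png

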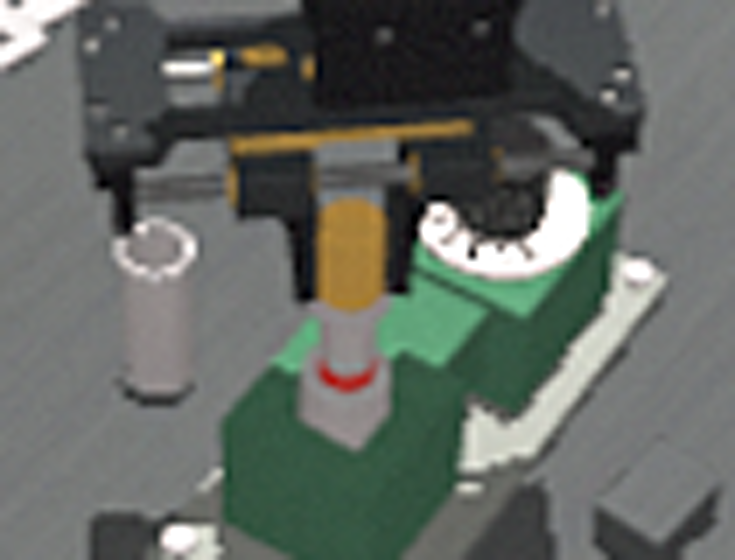

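View pics/s9p.png

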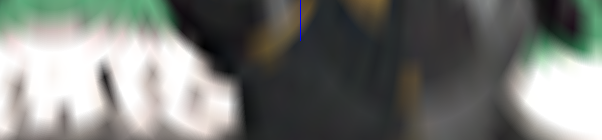

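View pics/t9.png

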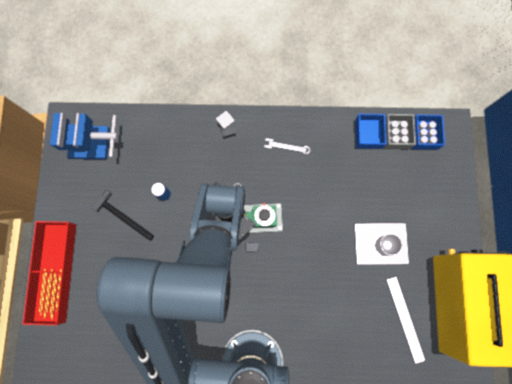

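The mandrel is up 40 mm and still held, with the red band just above the rim at zoomed (347,378). Everything else on the bench is where it was, so I'm handing in.

```bash
python3 -c "
from plant import bot
print(bot.finish_job())"
```

```text
the job is handed in; nothing more can be done
None
```

I turned the clamp sleeve from 5 back to 2, then drew the mandrel straight up 40 mm. I handed the job in at about 14 s with the gripper still holding it.

- **Sleeve:** after I let go, the wrist view showed ticks 4 and 3 at -47° and -24° and tick 0 at +49° from the pointer, so it stands at 2. At the end the gripper hid the pointer from the side view, so I did not read the dial again after the draw. Nothing touched the sleeve in between.
- **Draw:** the tool rose 40.1 mm, and the brass head's top rose about 40.0 mm in the wrist camera depth, so the grip did not slip. Just before the last 0.5 mm of lift, the red band measured from z 0.096 to 0.103 m, just above the rim at 0.095 m. The final side view still shows it there.
- **Forces:** sideways readings stayed around 1 N during the draw. The vertical load was about 3.1 N, which fits the mandrel's weight.
- **Other items:** the top and side views show no change to the block, can, cup, hammer and spanner. The spare tube looks unmoved in the side view, though the arm partly hid it from above.

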